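# Press a trolley castor home in the jig and clamp it

### The job

Stand the castor with the black tyre and red hub in the pocket of the blue bench jig, wheel up, and press it down past the stiff ejector until you feel it sitting fully home on its pads. Only then bring the red clamp down by its black ball until the rubber foot rests on the castor's plate, and let go. Never load those pads with more than about 2.5 kg, and leave the blue-wheeled castor and everything else on the bench where it is.

Things in the scene. Friction and masses are not known exactly. Their poses are not given: they have to be found in the camera images.
- castor: The castor to clamp: fixed trolley castor standing on its steel plate, wheel up; black tyre, red hub discs; 0.36 to 0.56 kg. Origin: centre of the plate's underside. Plate 110 (x) by 70 (y) by 8 mm thick. Wheel and fork are rigid: it neither rolls nor swivels. Looks the same after a half turn. Starts on either side of the jig.
- castor_wheel (a point): Centre of that castor's wheel, 60 mm above the castor's origin; axle along y. Wheel 75 mm diameter, 25 mm wide, so its top is 97.5 mm up. Fork legs reach 66 mm up and stand out to 17 mm either side (bolt heads to 21 mm, up to 65 mm); above that the tyre's flat sides are free to grip across y.
- jig: Blue base plate 285 (x) by 130 (y) by 14 mm screwed to the bench, reaching 112 mm to the -x side and 172 mm to the +x side of its origin, which lies on the bench surface under the pocket's centre. An aluminium pocket takes the castor's plate, its x along the jig's x, either way round. In it: the seat and a stiff ejector.
- pocket (a point): Centre of the pocket's mouth, 50 mm above the bench, over the jig's origin. Pocket 113 (x) by 73 mm (y) inside, upright walls from the base to 40 mm above the bench, then sloped outward to 50 mm as a lead-in.
- seat: Seat insert fixed in the pocket; origin = the jig's origin (on the bench surface). On it, at both x ends, two orange firm rubber rest pads (give 1 mm at 25 N): the castor's plate resting on both = fully home. How high they are packed up differs and is not measured: tops 20 to 32 mm above the bench, but fixed during the job.
- ejector_home (a point): Point in the middle of the pocket, 38 mm above the bench, the highest that the brass ejector button (30 mm diameter) comes. It starts with its top 34 to 38 mm above the bench and holds the castor's weight, so a castor just set in stays 2 to 18 mm proud of its pads. Pressing it down takes 10 N in all (castor's weight gives 3.5 to 5.5 N), the same all the way; it stays where left.
- clamp: Red hinged clamp. Origin on the hinge axis (along the jig's y), 100 mm along the jig's +x from its origin, 39 mm above the bench. At angle 0 its axes are the jig's: the arm reaches to -x, 17 to 26 mm above the axis, and a lever stands up along z. Opening turns it about +y: the arm rises, the lever leans to the jig's +x. Starts 1.15 to 1.4 rad open; stays where left (stiff hinge, 0.22 N m).
- clamp_ball (a point): Centre of the black ball, 26 mm diameter, on top of the clamp's lever, 92 mm from the hinge axis (0, 0, 92 mm in the clamp's frame). The lever below it is 10 mm thick.
- clamp_foot (a point): Centre of the underside of the clamp's round black rubber foot (18 mm diameter), 52 mm along -x and 12 mm below the hinge axis in the clamp's frame. It meets the plate of a castor that is fully home at a clamp angle of about 0.02 to 0.27 rad.
- spare_castor: Another castor of the same size with a blue tyre and grey hub: leave it. Origin: centre of the plate's underside.
- food_tin: Food tin with white label, 74 mm diameter, 108 mm tall; origin under its centre. Leave it.
- spray_bottle: Bottle with yellow label and red cap, 60 mm diameter, 190 mm tall; origin under its centre. Leave it.
- spanner: Spanner lying flat; leave it.
- mallet: Hammer lying flat; leave it.
- bolt_tray: Small open yellow tray 130 by 100 by 45 mm; origin under its centre. Leave it.
- wheel_hub: Steel hub, 60 mm diameter, 30 mm tall; origin under its centre. Leave it.
- carton: Cardboard carton 140 by 110 by 90 mm; origin under its centre. Leave it.
There are look-alikes about, which are no part of the job. What is shaped like the castor but pink is not meant.

How it is judged (in metres and radians):
On the way:
1. the castor sits fully home in the pocket while the clamp is still open (foot more than 15 mm above the plate) (contact force between castor and seat above 0.5 N and z of castor in the frame of jig below 0.035 m and horizontal distance between castor and jig below 0.004 m and angle between the x axis of castor and the x axis of jig, either way round below 0.08 rad and angle between castor's own z axis and vertical below 0.02 rad and z of clamp_foot in the frame of castor above 0.023 m), for 0.2 s.
At the end, for the whole second after the job is handed in: The castor rests on its pads in the pocket (they carry over 0.5 N, underside under 35 mm above the bench), centred (4 mm), in line with the jig (0.08 rad), upright (0.02 rad), at rest; the clamp's foot is within 2.5 mm of its plate's top; everything is let go (contact force between castor and seat above 0.5 N and z of castor in the frame of jig below 0.035 m and horizontal distance between castor and jig below 0.004 m and angle between the x axis of castor and the x axis of jig, either way round below 0.08 rad and angle between castor's own z axis and vertical below 0.02 rad and z of clamp_foot in the frame of castor below 0.0105 m and linear speed of castor below 0.01 m/s); the robot touches nothing.
It fails at once if the clamp pressed on the castor (over 1.5 N) while it did not sit on its pads (contact force between clamp and castor above 1.5 N and contact force between castor and seat below 0.2 N).
It fails at once if the castor was pressed onto its pads with more than 26 N (contact force between castor and seat above 26 N).
It fails at once if a bystander was moved by more than 20 mm (distance of any of spare_castor, food_tin, spray_bottle, spanner, mallet, bolt_tray, wheel_hub, carton from where it was at the start of the episode above 0.02 m).
It also fails if it takes over 72 s, if anything falls off the work surface, if the arm or the gripper's body presses on something with over 40 N, if the wrist force passes 120 N, or if a joint passes its speed limit or range.

### The arm

A 6-joint arm with a two-finger parallel gripper is mounted at the origin on the work surface. World frame = base frame: x ahead of the robot, y to its left, z up, the work surface at z = 0. Lengths are in m, angles in degrees, forces in N, time in s.
With the tool pointing down it reaches from about 0.25 to 0.775 m from the base axis. Payload 8.9 kg.
Tool frame: the origin (TCP) lies midway between the tips of the shut fingers; the grasp point (between the pads) lies 19 mm behind it; z points along the fingers, y is the line along which they close (so a half turn about z gives the same grasp; the last joint's range is limited). The gripper opens to 85 mm and grips with 20 to 120 N. Pads are 22 mm wide; open, the fingers measure 114 mm over their backs; the gripper's body (76 mm by 85 mm) begins 54 mm behind the grasp point. The pads swing forward as they close: fully open they stand 13 mm farther back than shut.
Start: joints at [-73.642, 16.656, -8.789, 64.555, 0, 82.019], TCP at [0.216, -0.478, 0.231] pointing down, gripper open.
Joint ranges: [-144.48, 144.48], [-52.06, 99.96], [-74.48, 78.29], [-112.23, 115.85], [-86.99, 84.42], [-180, 180]. Speed limits (degrees/s): [127.2, 127.2, 159.86, 180, 180, 180].

### API

Orientations are given as a 3x3 rotation matrix whose columns are the frame's x, y, z axes.
In Python, from plant import env gives the robot as it stands.
- The arm moves only by the shell command python3 -m crank 'ROWS' [FORCE]. ROWS is JSON, a list of rows, each a list of 7 numbers: the turn, a rotation vector about the tool's x, y, z in rad, then the shift along the tool's x, y, z in mm, then the gripper command: -1 is shut, 1 is fully open, values between are in proportion. In form: [[ax, ay, az, dx, dy, dz, fingers], ...]. A call has 1 to 12 rows; each row shifts and turns the commanded pose from where the row before left it, along the tool's axes as they then stand; what a row does not reach is not made up. A row lasts 1/8 s, in which the tool goes at most 62.5 mm and 10.7 degrees, less where a joint would pass 70% of its speed; a pose out of reach is approached as far as the arm can. A call is refused whole if a number of a shift passes 62.5 or a number of a turn 0.188, either way. A call with a gripper value outside its range is refused whole. The fingers move at their own pace and stop on an object; FORCE is the grip in N (left out, the last holds). Time passes only in rows, so rows that do not move let the fingers close. It gives the time, the measured TCP pose, the force, the opening and the grip force at its end, in the units of the state.
- env.sense(): the state, without advancing time (a new reading comes with each control period).
- env.snapshot(name): name is "scene" or "top" or "wrist"; returns a dict with "color" (384x512x3 uint8, red, green, blue), "K" (3x3 intrinsics, pixels), "R" (3x3) and "t" (3): a world point X has camera coordinates R X + t. Camera axes: x right, y down, z forward; pixel columns grow to the right and rows downward; lengths in m; the calibration is good to about 2 mm. The wrist camera is an equidistant fisheye: a pixel r from the principal point sees the ray r / f radians off the axis. A picture is of the moment at which its call begins. There is no depth.
- env.close_job(): hands the job in; it is judged then, once.
Trained networks look in a picture, given as the dict that the camera call returned (one of the last four; its "shot" number tells which), for a name from the list of things; names that differ only in an ending like _2 or _b are one class to them, and where a whole thing is asked for, a point or a joint stands for the part that bears it (a point fixed in the world has none). Each returns a list of dicts, best first, with "score" (0 to 1); they miss things now and then, are a little off and sometimes report something else, mostly with a low value. They report only what shows in the picture. A call takes as long as a camera call. They do not tell look-alikes from the thing itself.
- env.regions_of(picture, label): "mask" (384x512 bool, what is visible of it) and "rect" ([centre column, centre row, width, height] in pixels, round what is visible of it).
- env.spot_point(picture, label): "centre" ([column, row] in pixels: a listed point, or the origin of a listed thing).
The state is a dict: "t": time; "joint_positions": joint angles; "joint_velocities": joint speeds; "tau": joint torques, N m; "ee_pos": TCP position; "ee_rot": TCP orientation; "ft_force": force on the tool from outside, world axes, zero at the start; "ft_torque": the same for the moment, N m; "finger_gap": opening from 0.0 (shut) to 1.0 (fully open); "grip_force": force on a finger pad.
Only numpy, scipy, OpenCV 4.12 (cv2) and the standard library are available. Lean on these libraries where they do the work, as an engineer would, in place of code of your own. Each camera call takes 0.05 s, during which the arm holds its last target. There are 200 camera calls.

## Working session

There is one attempt and no reset: what is moved stays moved. The work goes in short steps, Python scripts to look and compute and a shell command to move; the robot and the scene stay as the last step left them, time stands still between calls to the robot, and variables do not carry over. Pictures are saved under pics/ and viewed, at most 12 in all, crops included, and the job is handed in when it is done.

```bash
ls; mkdir -p pics; cat > h.py <<'E'
import numpy as np, cv2
from plant import env
def save(p,n): cv2.imwrite(f'pics/{n}.png',p["color"][:,:,::-1])
def ray(p,uv):
    K=np.array(p["K"]);R=np.array(p["R"]);t=np.array(p["t"])
    d=np.linalg.inv(K)@[uv[0],uv[1],1]
    return -R.T@t, R.T@d
def atz(p,uv,z):
    o,d=ray(p,uv); return o+d*(z-o[2])/d[2]
def proj(p,X):
    c=np.array(p["R"])@np.array(X)+np.array(p["t"]); q=np.array(p["K"])@c; return q[:2]/q[2]
E
python3 - <<'E'
from h import *
a=env.snapshot("scene");b=env.snapshot("top")
save(a,'scene0');save(b,'top0')
Z=dict(castor=0,castor_wheel=.06,jig=0,pocket=.05,clamp=.039,clamp_ball=.1,spare_castor=0,food_tin=0,spray_bottle=0,carton=0,bolt_tray=0,wheel_hub=0,mallet=0,spanner=0)
for n,z in Z.items():
  for nm,p in(("s",a),("t",b)):
    for r in env.spot_point(p,n)[:3]:
      print(n,nm,round(r["score"],2),np.round(r["centre"]),np.round(atz(p,r["centre"],z),3))
cv2.imwrite('pics/both.png',np.hstack([cv2.resize(x["color"],(400,300)) for x in(a,b)])[:,:,::-1])
s=env.sense();print(s["t"],s["ee_rot"],s["ft_force"])
E
```

```text
pics
castor s 0.63 [253. 236.] [ 0.563 -0.116  0.   ]
castor s 0.62 [153. 217.] [ 0.245 -0.276  0.   ]
castor s 0.56 [183. 253.] [ 0.44  -0.316  0.   ]
castor t 0.87 [285. 170.] [ 0.571 -0.13   0.   ]
castor t 0.8 [326. 250.] [ 0.268 -0.286  0.   ]
castor t 0.79 [336. 203.] [ 0.445 -0.324  0.   ]
castor_wheel s 0.67 [254. 228.] [ 0.577 -0.125  0.06 ]
castor_wheel s 0.63 [152. 207.] [ 0.256 -0.28   0.06 ]
castor_wheel s 0.55 [209. 209.] [ 0.408 -0.161  0.06 ]
castor_wheel t 0.96 [328. 255.] [ 0.256 -0.282  0.06 ]
castor_wheel t 0.86 [280. 168.] [ 0.573 -0.107  0.06 ]
castor_wheel t 0.75 [333. 205.] [ 0.438 -0.304  0.06 ]
jig s 0.6 [262. 199.] [0.475 0.036 0.   ]
jig t 0.85 [235. 197.] [0.468 0.062 0.   ]
jig t 0.37 [387. 213.] [ 0.412 -0.522  0.   ]
jig t 0.35 [239. 198.] [0.463 0.045 0.   ]
pocket s 0.81 [262. 184.] [0.46  0.056 0.05 ]
pocket t 0.78 [241. 198.] [0.462 0.036 0.05 ]
pocket t 0.59 [162. 138.] [0.682 0.334 0.05 ]
clamp s 0.64 [286. 205.] [0.58  0.04  0.039]
clamp t 0.74 [239. 172.] [0.56  0.047 0.039]
clamp t 0.39 [123. 172.] [0.556 0.48  0.039]
clamp_ball s 0.69 [307. 2
[... 644 characters left out ...]
[ 0.709 -0.244  0.   ]
bolt_tray t 0.46 [240. 170.] [0.57  0.042 0.   ]
bolt_tray t 0.26 [173. 192.] [0.485 0.3   0.   ]
wheel_hub s 0.7 [190. 299.] [ 0.58 -0.42  0.  ]
wheel_hub s 0.55 [361. 180.] [0.694 0.354 0.   ]
wheel_hub t 0.72 [366. 168.] [ 0.584 -0.441  0.   ]
mallet s 0.91 [129. 292.] [ 0.425 -0.522  0.   ]
mallet s 0.31 [262. 200.] [0.477 0.031 0.   ]
mallet t 0.58 [391. 212.] [ 0.414 -0.536  0.   ]
spanner s 0.65 [316. 136.] [0.403 0.473 0.   ]
spanner t 0.78 [128. 212.] [0.407 0.469 0.   ]
1.5 [[ 9.11124095e-01  4.12132117e-01  3.71033037e-05]
 [ 4.12132118e-01 -9.11124096e-01 -1.27885514e-05]
 [ 2.85351413e-05  2.69434204e-05 -9.99999999e-01]] [0.14841203 0.02737617 0.18633308]
```

View pics/top0.png

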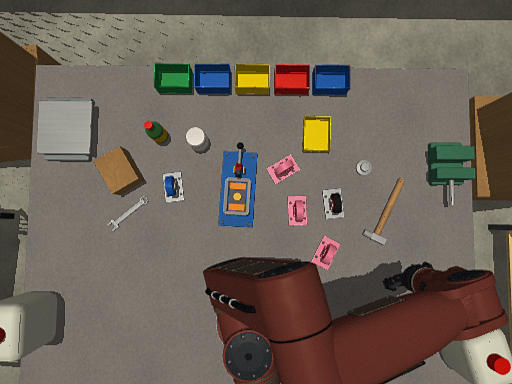

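View pics/scene0.png

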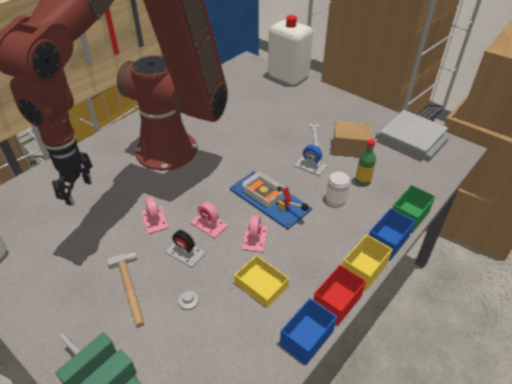

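The top picture shows the black castor at about (333,204) and the jig at about (238,190), with its clamp lever towards +x. Pink look-alikes stand at (285,168), (298,210) and (325,252). The blue castor is at (174,187).

```bash
python3 - <<'E'
from h import *
b=env.snapshot("top");a=env.snapshot("scene")
for p in (b,a):
  for r in env.regions_of(p,"castor")[:5]:
    m=r["mask"].astype(np.uint8)
    c=cv2.findNonZero(m)
    box=cv2.boxPoints(cv2.minAreaRect(c))
    W=[atz(p,q,0.004)[:2] for q in box]
    e=[W[1]-W[0],W[2]-W[1]]
    print("castor",round(r["score"],2),np.round(r["rect"]),[ (round(np.linalg.norm(v),3),round(np.degrees(np.arctan2(v[1],v[0])),1)) for v in e],np.round(np.mean(W,0),3))
# blue base
hsv=cv2.cvtColor(b["color"],cv2.COLOR_RGB2HSV)
m=cv2.inRange(hsv,(100,120,40),(130,255,255));m[:145]=0;m[232:]=0;m[:,:212]=0;m[:,262:]=0
box=cv2.boxPoints(cv2.minAreaRect(cv2.findNonZero(m)))
W=np.array([atz(b,q,0.014)[:2] for q in box]);print("jig",W.round(3),W.mean(0))
for i in range(2):
  v=W[i+1]-W[i];print(np.linalg.norm(v),np.degrees(np.arctan2(v[1],v[0])))
s=env.sense();print(s["ee_pos"],s["joint_positions"])
E
```

```text
castor 0.92 [283. 169.  31.  28.] [(np.float64(0.107), np.float64(-58.4)), (np.float64(0.069), np.float64(-149.1))] [ 0.576 -0.121]
castor 0.88 [297. 210.  20.  28.] [(np.float64(0.069), np.float64(-89.5)), (np.float64(0.107), np.float64(179.9))] [ 0.419 -0.176]
castor 0.84 [333. 203.  20.  34.] [(np.float64(0.075), np.float64(-81.9)), (np.float64(0.114), np.float64(-172.9))] [ 0.448 -0.311]
castor 0.83 [326. 252.  23.  39.] [(np.float64(0.11), np.float64(-26.9)), (np.float64(0.069), np.float64(-116.1))] [ 0.26  -0.282]
castor 0.67 [239. 185.  38.  86.] [(np.float64(0.323), np.float64(-3.2)), (np.float64(0.132), np.float64(-93.6))] [0.518 0.051]
castor 0.96 [187. 250.  37.  38.] [(np.float64(0.105), np.float64(98.3)), (np.float64(0.145), np.float64(-8.6))] [ 0.429 -0.307]
castor 0.85 [208. 220.  36.  32.] [(np.float64(0.113), np.float64(98.5)), (np.float64(0.151), np.float64(-11.4))] [ 0.398 -0.164]
castor 0.76 [154. 214.  24.  41.] [(np.float64(0.074), np.float64(70.4)), (np.float64(0.177), np.float64(-26.9))] [ 0.231 -0.271]
castor 0.61 [255. 234.  29.  38.] [(np.float64(0.158), np.float64(122.0)), (np.float64(0.075), np.float64(23.5))] [ 0.56  -0.101]
jig [[ 0.36   0.124]
 [ 0.644  0.108]
 [ 0.636 -0.023]
 [ 0.352 -0.005]] [0.49792762 0.05071165]
0.2841998403394566 -3.283477395867709
0.13112285340997562 -93.69158315627159
[ 0.21638935 -0.47835508  0.23130836] [-7.36411060e+01  1.66572976e+01 -8.78670559e+00  6.45549994e+01
 -1.95274026e-04  8.20181452e+01]
```

```bash
python3 -m crank '[[0,0,0,46,-9,0,1],[0,0,0,46,-9,0,1],[0,0,0,46,-9,0,1],[0,0,0,46,-9,0,1],[0,0,0,46,-9,0,1],[0,0,0,46,-9,0,1],[0,0,0.15,0,0,0,1],[0,0,0.143,0,0,0,1],[0,0,0,0,0,0,1]]'
cat >> h.py <<'E'
def fproj(p,X):
    c=np.array(p["R"])@np.array(X)+np.array(p["t"]); K=np.array(p["K"])
    r=np.hypot(c[0],c[1]); th=np.arctan2(r,c[2]); u=c[:2]/max(r,1e-9)*th
    return np.array([K[0,0]*u[0]+K[0,2],K[1,1]*u[1]+K[1,2]])
def fray(p,uv):
    K=np.array(p["K"]);R=np.array(p["R"]);t=np.array(p["t"])
    a=np.array([(uv[0]-K[0,2])/K[0,0],(uv[1]-K[1,2])/K[1,1]]); th=np.hypot(*a)
    d=np.r_[a/max(th,1e-9)*np.sin(th),np.cos(th)]
    return -R.T@t,R.T@d
def fatz(p,uv,z):
    o,d=fray(p,uv); return o+d*(z-o[2])/d[2]
def stat():
    s=env.sense();R=np.array(s["ee_rot"]);print("t",round(s["t"],2),"tcp",np.round(s["ee_pos"],4),"yaw",round(np.degrees(np.arctan2(R[1,0],R[0,0])),2),"F",np.round(s["ft_force"],2),"gap",round(s["finger_gap"],3)); return s
E
python3 - <<'E'
from h import *
stat()
w=env.snapshot("wrist");save(w,'wrist1')
R=np.array(w["R"]);print(-R.T@np.array(w["t"]),R[2],w["K"][0])
for n,z in(("castor",0),("castor_wheel",.06)):
  for r in env.spot_point(w,n)[:3]: print(n,r["score"],np.round(r["centre"]),fatz(w,r["centre"],z).round(4))
E
```

```text
t: 2.82
ee_pos: [0.4457, -0.3153, 0.2312]
ee_rot: [[0.991, 0.133, -0.0], [0.133, -0.991, 0.0], [-0.0, -0.0, -1.0]]
ft_force: [0.2, 0.5, 0.0]
finger_gap: 0.998
grip_force: 0.0
t 2.83 tcp [ 0.4457 -0.3153  0.2312] yaw 7.62 F [0.17 0.47 0.02] gap 0.998
[ 0.51719312 -0.30559444  0.3736361 ] [-0.28598309 -0.03886214 -0.95744629] [297.31863964   0.         256.95678487]
castor 0.96 [151. 166.] [ 0.4177 -0.1757  0.    ]
castor 0.91 [217. 278.] [ 0.2577 -0.2799  0.    ]
castor 0.75 [124.  50.] [ 0.5714 -0.1229  0.    ]
castor_wheel 0.95 [103.  38.] [ 0.5767 -0.1214  0.06  ]
castor_wheel 0.92 [256. 168.] [ 0.4459 -0.3139  0.06  ]
castor_wheel 0.9 [214. 305.] [ 0.2554 -0.2828  0.06  ]
```

View pics/wrist1.png

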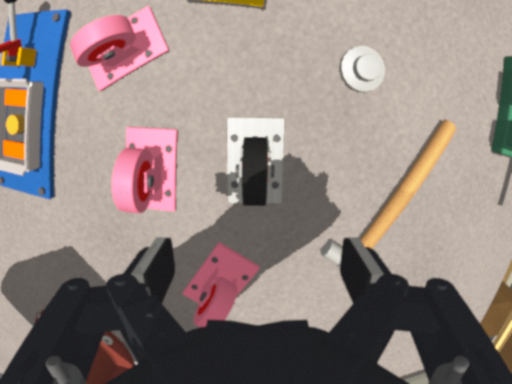

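```bash
python3 - <<'E'
from h import *
w=env.snapshot("wrist")
A,B=[fatz(w,q,.008) for q in((228,118),(284,118))];print(A,B,np.degrees(np.arctan2(B[0]-A[0],A[1]-B[1])))
A,B=[fatz(w,q,.008) for q in((228,202),(228,118))];print(A,B,np.degrees(np.arctan2(B[1]-A[1],B[0]-A[0])))
E
python3 -m crank '[[0,0,0,0,-1.5,45,1],[0,0,0,0,0,45,1],[0,0,0,0,0,45,1],[0,0,0,0,0,28,1],[0,0,0,0,0,0,1],[0,0,0,0,0,0,-1],[0,0,0,0,0,0,-1],[0,0,0,0,0,0,-1],[0,0,0,0,0,0,-1],[0,0,0,0,0,0,-1],[0,0,0,0,0,0,-1]]' 60
```

```text
[ 0.49255341 -0.27353911  0.008     ] [ 0.50167557 -0.34146117  0.008     ] 7.649244592535922
[ 0.38466512 -0.28565475  0.008     ] [ 0.49255341 -0.27353911  0.008     ] 6.407358116056079
t: 4.4
ee_pos: [0.4457, -0.314, 0.0691]
ee_rot: [[0.991, 0.132, 0.001], [0.132, -0.991, -0.001], [0.001, 0.001, -1.0]]
ft_force: [-1.5, 2.8, 7.4]
finger_gap: 0.283
grip_force: 62.9
```

```bash
python3 -m crank '[[0,0,0,0,0,-30,-1],[0,0,0,0,0,-55,-1],[0,0,0,0,0,-55,-1],[0,0,0,9,-45,0,-1],[0,0,0,9,-45,0,-1],[0,0,0,9,-45,0,-1],[0,0,0,9,-45,0,-1],[0,0,0,9,-45,0,-1],[0,0,0,9,-30,0,-1],[0,0,0.1,0,0,0,-1],[0,0,0.094,0,0,0,-1],[0,0,0,0,0,0,-1]]'
python3 - <<'E'
from h import *
stat()
w=env.snapshot("wrist");save(w,'wrist2')
for n,z in(("jig",0),("pocket",.05),("clamp",.039),("ejector_home",.036),("seat",0)):
  for r in env.spot_point(w,n)[:2]: print(n,r["score"],np.round(r["centre"]),fatz(w,r["centre"],z).round(4))
E
```

```text
t: 5.9
ee_pos: [0.4649, -0.0538, 0.208]
ee_rot: [[0.998, -0.061, -0.001], [-0.061, -0.998, 0.0], [-0.001, -0.0, -1.0]]
ft_force: [-0.4, -0.9, -4.9]
finger_gap: 0.282
grip_force: 61.8
t 5.9 tcp [ 0.4649 -0.0538  0.208 ] yaw -3.51 F [-0.35 -0.9  -4.88] gap 0.282
jig 0.64 [171. 168.] [0.4646 0.0528 0.    ]
pocket 0.69 [156. 173.] [0.4704 0.0547 0.05  ]
clamp 0.86 [157.  84.] [0.5662 0.0461 0.039 ]
clamp 0.64 [158. 174.] [0.4667 0.0573 0.039 ]
ejector_home 0.66 [158. 173.] [0.4676 0.0571 0.036 ]
seat 0.79 [175. 169.] [ 0.4627  0.0474 -0.    ]
```

View pics/wrist2.png

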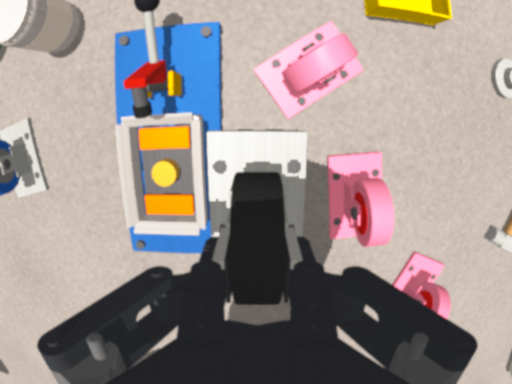

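```bash
python3 - <<'E'
from h import *
w=env.snapshot("wrist");im=w["color"]
hsv=cv2.cvtColor(im,cv2.COLOR_RGB2HSV)
m=cv2.inRange(hsv,(100,120,50),(125,255,255));m[:15]=0;m[262:]=0;m[:,:105]=0;m[:,228:]=0
m=cv2.morphologyEx(m,cv2.MORPH_OPEN,np.ones((3,3),np.uint8))
c=cv2.findNonZero(m)[:,0]
P=np.array([fatz(w,q,.014)[:2] for q in c]).astype(np.float32)
r=cv2.minAreaRect(P*1000);W=cv2.boxPoints(r);print(r,W.round(1))
# inner-side check: orange pads & button
m=cv2.inRange(hsv,(8,180,150),(20,255,255));n,l,s,ce=cv2.connectedComponentsWithStats(m)
for i in range(1,n):
  if s[i,4]>100: print("orange",s[i],[fatz(w,ce[i],z).round(4) for z in(.02,.032)])
m=cv2.inRange(hsv,(21,150,120),(32,255,255));n,l,s,ce=cv2.connectedComponentsWithStats(m)
for i in range(1,n):
  if s[i,4]>100: print("yellow",s[i],[fatz(w,ce[i],z).round(4) for z in(.034,.038)])
# castor front edge line at plate top z
tz=env.sense()["ee_pos"][2]-.0691+.008
g=cv2.cvtColor(im,cv2.COLOR_RGB2GRAY).astype(float)
for u in(220,235,280,295):
  col=g[118:145,u];d=np.diff(col);v=118+np.argmax(d)+.5;print("front",u,v,fatz(w,(u,v),tz).round(4))
for v in(145,160,175,190):
  row=g[v,295:318];d=np.diff(row);u=295+np.argmin(d)+.5;a=fatz(w,(u,v),tz)
  row=g[v,200:216];d=np.diff(row);u2=200+np.argmax(d)+.5;print("side",v,u,a.round(4),u2,fatz(w,(u2,v),tz).round(4))
cv2.imwrite('pics/crop2.png',cv2.resize(im[10:270,100:330],(690,600)if 0 else None,fx=2.2,fy=2.2,interpolation=cv2.INTER_CUBIC)[:,:,::-1])
E
```

```text
((496.3411865234375, 49.11753845214844), (128.61219787597656, 281.9683837890625), 86.68582916259766) [[351.9  -6.9]
 [633.4 -23.2]
 [640.8 105.2]
 [359.3 121.5]]
orange [145 195  49  20 881] [array([0.4246, 0.0559, 0.02  ]), array([0.4287, 0.0517, 0.032 ])]
yellow [ 364    0   87   26 1778] [array([ 0.6461, -0.2424,  0.034 ]), array([ 0.6447, -0.24  ,  0.038 ])]
yellow [168  72  12  24 253] [array([0.5648, 0.0291, 0.034 ]), array([0.5645, 0.028 , 0.038 ])]
yellow [140 128  48  21 893] [array([0.5067, 0.0457, 0.034 ]), array([0.5071, 0.0444, 0.038 ])]
yellow [152 161  26  26 494] [array([0.4666, 0.051 , 0.034 ]), array([0.4675, 0.0496, 0.038 ])]
front 220 130.5 [ 0.5193 -0.0323  0.1472]
front 235 131.5 [ 0.5179 -0.0426  0.1472]
front 280 131.5 [ 0.516  -0.0733  0.1472]
front 295 131.5 [ 0.5155 -0.0837  0.1472]
side 145 306.5 [ 0.5057 -0.0914  0.1472] 206.5 [ 0.51   -0.022   0.1472]
side 160 305.5 [ 0.495  -0.0904  0.1472] 206.5 [ 0.4993 -0.0209  0.1472]
side 175 305.5 [ 0.4841 -0.0902  0.1472] 207.5 [ 0.4885 -0.0205  0.1472]
side 190 304.5 [ 0.473  -0.0893  0.1472] 208.5 [ 0.4773 -0.0201  0.1472]
```

```bash
python3 -m crank '[[0,0,0,-0.5,-35,0,-1],[0,0,0,-0.5,-35,0,-1],[0,0,0,-1,-34.5,0,-1],[0,0,0,0,0,30,-1],[0,0,0,0,0,30,-1],[0,0,0,0,0,18,-1],[0,0,0,0,0,0,-1],[0,0,0,0,0,0,-1]]'
python3 - <<'E'
from h import *
stat()
w=env.snapshot("wrist");b=env.snapshot("top");a=env.snapshot("scene")
c=lambda p,x,y,h,k,f:cv2.resize(p["color"][y:y+h,x:x+k],None,fx=f,fy=f,interpolation=cv2.INTER_CUBIC)
A=c(w,150,50,220,220,2.5);B=c(a,220,150,110,110,2.5)
B=np.vstack([B,c(b,190,140,110,110,2.5)])
cv2.imwrite('pics/m3.png',np.hstack([A,B])[:,:,::-1])
print(env.spot_point(w,"castor")[:1],fproj(w,[.4667,.0506,.055]))
E
```

```text
t: 7.25
ee_pos: [0.4703, 0.0468, 0.1311]
ee_rot: [[0.998, -0.057, 0.001], [-0.057, -0.998, 0.003], [0.001, -0.003, -1.0]]
ft_force: [-0.6, -1.2, -5.1]
finger_gap: 0.28
grip_force: 62.0
t 7.25 tcp [0.4703 0.0468 0.1311] yaw -3.28 F [-0.56 -1.22 -5.07] gap 0.28
[{'centre': [256.3, 202.6], 'score': 0.86}] [252.34497042 201.22639802]
```

View pics/m3.png

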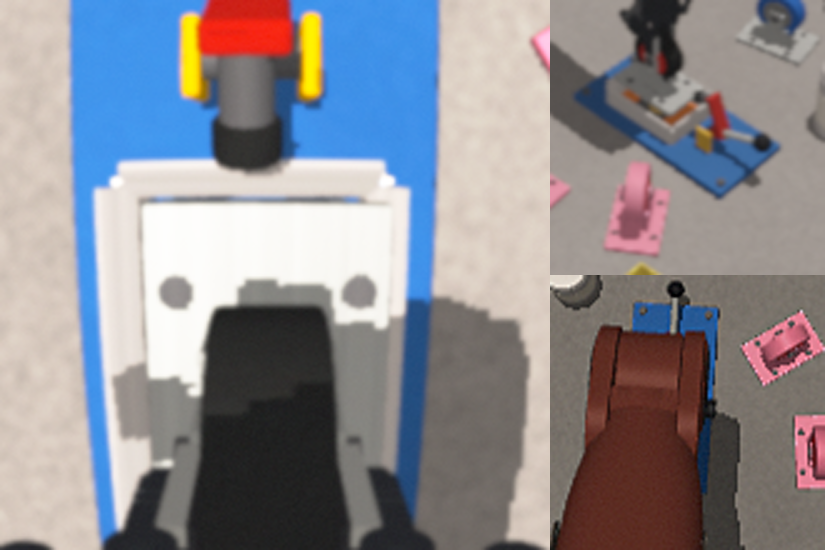

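The plate hangs about 4 mm to the -y side of the pocket: the gap on the left is wider than on the right. I'll shift it and check again.

```bash
python3 -m crank '[[0,0,0,-1,-3.8,0,-1],[0,0,0,0,0,0,-1],[0,0,0,0,0,0,-1]]'
python3 - <<'E'
from h import *
w=env.snapshot("wrist");im=w["color"]
stat()
tz=env.sense()["ee_pos"][2]-.0691+.008
g=cv2.cvtColor(im,cv2.COLOR_RGB2GRAY).astype(float)
# plate vs walls along rows
for v in (140,150,160):
  r=g[v,175:330];print(v,r[:50].astype(int).tolist(),r[-50-30:-30].astype(int).tolist())
for u in (215,240,290): print(u,g[105:140,u].astype(int).tolist())
cv2.imwrite('pics/m4.png',cv2.resize(im[100:200,160:350],None,fx=4,fy=4,interpolation=cv2.INTER_CUBIC)[:,:,::-1])
# expected wall pixel positions
c,s_=np.cos(np.radians(-3.4)),np.sin(np.radians(-3.4));Rz=np.array([[c,-s_],[s_,c]])
for lx,ly,z in((56.5,36.5,.04),(56.5,-36.5,.04)):
  X=np.r_[np.array([.4667,.0506])+Rz@[lx/1e3,ly/1e3],z];print("wallcorner",fproj(w,X))
E
```

```text
t: 7.82
ee_pos: [0.4688, 0.0488, 0.1304]
ee_rot: [[0.999, -0.055, 0.0], [-0.055, -0.998, 0.005], [0.0, -0.005, -1.0]]
ft_force: [0.8, -0.0, -5.2]
finger_gap: 0.278
grip_force: 62.2
t 7.88 tcp [0.4688 0.0488 0.1303] yaw -3.13 F [-0.    0.37 -5.59] gap 0.281
140 [197, 199, 200, 203, 202, 199, 185, 159, 140, 139, 138, 138, 137, 139, 155, 196, 233, 241, 238, 234, 231, 230, 226, 225, 227, 228, 230, 231, 230, 228, 226, 230, 244, 251, 253, 253, 253, 253, 253, 254, 254, 254, 254, 254, 253, 253, 253, 253, 253, 253] [252, 252, 252, 252, 252, 251, 251, 250, 250, 250, 250, 250, 250, 250, 250, 250, 250, 251, 251, 252, 251, 251, 250, 250, 250, 249, 249, 250, 249, 249, 249, 249, 249, 250, 250, 249, 249, 248, 248, 248, 249, 249, 250, 249, 248, 248, 249, 249, 249, 249]
150 [200, 202, 202, 202, 201, 199, 189, 170, 148, 137, 135, 136, 134, 136, 140, 170, 218, 238, 240, 235, 232, 231, 228, 225, 225, 227, 229, 231, 231, 229, 229, 232, 242, 251, 253, 253, 253, 253, 253, 254, 254, 254, 254, 253, 253, 253, 253, 252, 252, 252] [252, 252, 252, 252, 251, 250, 250, 250, 250, 250, 250, 250, 249, 249, 249, 249, 2
[... 585 characters left out ...]
248, 248, 247, 247, 246, 245, 240, 227, 217, 209, 201, 200, 203, 207, 214, 225, 238, 245]
215 [136, 136, 133, 133, 135, 148, 185, 228, 243, 244, 237, 229, 226, 223, 221, 224, 225, 226, 225, 223, 216, 195, 161, 132, 124, 148, 206, 246, 253, 254, 254, 254, 254, 254, 254]
240 [40, 40, 44, 43, 46, 52, 78, 127, 187, 224, 231, 228, 225, 222, 221, 221, 224, 224, 222, 219, 202, 160, 126, 122, 120, 146, 205, 241, 250, 251, 251, 251, 251, 251, 251]
290 [132, 133, 132, 132, 133, 142, 183, 229, 243, 243, 235, 227, 224, 222, 220, 220, 220, 222, 221, 219, 209, 181, 149, 126, 112, 126, 182, 230, 246, 249, 249, 249, 249, 249, 249]
wallcorner [208.89846109 124.78688328]
wallcorner [301.83414633 125.15422513]
```

View pics/m4.png

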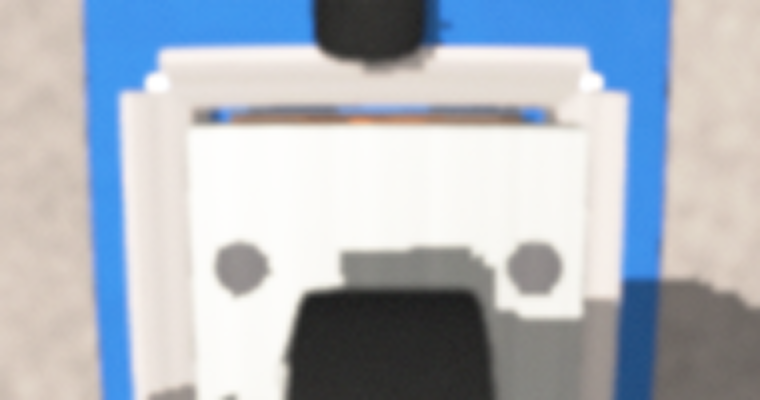

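```bash
python3 -m crank '[[0,0,0,0,-2.5,0,-1],[0,0,0,0,0,0,-1],[0,0,0,0,0,0,-1],[0,0,0,0,0,0,-1]]'
python3 - <<'E'
from h import *
w=env.snapshot("wrist");im=w["color"]
s=stat();print(s["ee_rot"][:,2] if hasattr(s["ee_rot"],"shape") else s["ee_rot"],np.round(s["joint_positions"],2),np.round(s["tau"],1),np.round(s["ft_torque"],2))
tz=s["ee_pos"][2]-.0691+.008
g=cv2.cvtColor(im,cv2.COLOR_RGB2GRAY).astype(float)
for u in (220,250,290):
  c=g[105:140,u];f=105+20+np.argmax(np.diff(c[20:]))+.5; o=105+np.argmax(np.diff(c[:12]))+.5;i=105+14+np.argmin(np.diff(c[14:25]))+.5
  print(u,"plate",f,fatz(w,(u,f),tz).round(4),"outer",o,fatz(w,(u,o),.05).round(4),"inner",i,fatz(w,(u,i),.04).round(4))
for v in (140,150,160): 
  r=g[v]; print(v,r[185:215].astype(int).tolist(),r[298:325].astype(int).tolist())
E
```

```text
t: 8.38
ee_pos: [0.4689, 0.05, 0.1303]
ee_rot: [[0.999, -0.053, 0.0], [-0.053, -0.999, 0.006], [-0.0, -0.006, -1.0]]
ft_force: [-0.5, -0.3, -5.6]
finger_gap: 0.282
grip_force: 62.2
t 8.43 tcp [0.4689 0.0499 0.1303] yaw -3.03 F [ 0.08 -0.4  -3.84] gap 0.279
[ 2.73404735e-04  6.09082938e-03 -9.99981413e-01] [ -3.06  15.9  -26.28  47.83   0.35 179.97] [  0.  -50.9  30.6   0.    0.    0. ] [-0.03  0.   -0.02]
220 plate 130.5 [0.5227 0.0726 0.0692] outer 110.5 [0.5361 0.0741 0.05  ] inner 126.5 [0.5233 0.0763 0.04  ]
250 plate 130.5 [0.5214 0.052  0.0692] outer 114.5 [0.5316 0.052  0.05  ] inner 125.5 [0.5226 0.0528 0.04  ]
290 plate 130.5 [0.5201 0.0246 0.0692] outer 111.5 [0.5325 0.0221 0.05  ] inner 126.5 [0.5203 0.0216 0.04  ]
140 [137, 138, 137, 137, 138, 141, 165, 211, 237, 241, 236, 232, 231, 229, 227, 225, 227, 228, 230, 230, 228, 229, 243, 251, 253, 253, 253, 253, 253, 254] [249, 249, 249, 248, 248, 247, 248, 245, 234, 226, 232, 236, 236, 238, 240, 241, 241, 240, 235, 218, 172, 140, 132, 131, 133, 131, 130]
150 [138, 134, 134, 135, 134, 137, 152, 194, 233, 241, 239, 234, 232, 229, 228, 225, 225, 227, 230, 231, 230, 232, 243, 251, 253, 253, 253, 253, 253, 253] [248, 248, 248, 247, 247, 247, 247, 242, 232, 228, 233, 236, 236, 239, 241, 241, 240, 239, 231, 200, 158, 136, 131, 131, 132, 134, 132]
160 [145, 136, 135, 136, 135, 136, 145, 175, 218, 238, 240, 235, 232, 231, 228, 225, 225, 227, 229, 230, 230, 226, 232, 247, 252, 252, 252, 252, 252, 252] [228, 241, 246, 246, 246, 246, 246, 240, 232, 233, 235, 235, 237, 239, 241, 241, 240, 235, 220, 180, 147, 135, 133, 131, 131, 131, 131]
```

Joint 6 is at its range end (179.97°), which explains the shortfall. I'll back the yaw off slightly, which is well within the fit tolerance.

```bash
python3 -m crank '[[0,0,-0.012,0,0,0,-1],[0,0,0,0,0,0,-1],[0,0,0,0,0,0,-1]]'
python3 -c "
from h import *
s=stat();print(np.round(s['ee_rot'],4)[:,2],np.round(s['joint_positions'],2))"
```

```text
t: 8.8
ee_pos: [0.4689, 0.0499, 0.1303]
ee_rot: [[0.999, -0.041, 0.0], [-0.041, -0.999, 0.006], [0.0, -0.006, -1.0]]
ft_force: [-0.3, -0.5, -4.8]
finger_gap: 0.278
grip_force: 62.2
t 8.8 tcp [0.4689 0.0499 0.1303] yaw -2.35 F [-0.27 -0.47 -4.78] gap 0.278
[ 3.0e-04  6.1e-03 -1.0e+00] [ -3.06  15.9  -26.27  47.83   0.35 179.29]
```

```bash
python3 -m crank '[[-0.006,0,0.004,0,-0.9,0,-1],[0,0,0,0,0,0,-1],[0,0,0,0,0,8,-1],[0,0,0,0,0,6,-1],[0,0,0,0,0,0,-1],[0,0,0,0,0,0,-1]]'
python3 -c "
from h import *
s=stat();print(np.round(s['ee_rot'],4)[:,2],np.round(s['joint_positions'],2))"
```

```text
t: 9.55
ee_pos: [0.4689, 0.0508, 0.1163]
ee_rot: [[0.999, -0.045, -0.0], [-0.045, -0.999, 0.0], [-0.0, -0.0, -1.0]]
ft_force: [0.1, -0.8, -5.3]
finger_gap: 0.283
grip_force: 62.2
t 9.55 tcp [0.4689 0.0508 0.1163] yaw -2.58 F [ 0.13 -0.83 -5.32] gap 0.283
[-1.e-04  1.e-04 -1.e+00] [ -2.71  16.88 -27.35  45.77   0.   179.87]
```

```bash
python3 -m crank '[[0,0,-0.003,0,0,3,-1],[0,0,0,0,0,3,-1],[0,0,0,0,0,2,-1],[0,0,0,0,0,0,-1],[0,0,0,0,0,0,-1]]'; python3 -m crank '[[0,0,0,0,0,1,-1],[0,0,0,0,0,1,-1],[0,0,0,0,0,0,-1],[0,0,0,0,0,0,-1]]';
```

```text
t: 10.18
ee_pos: [0.4689, 0.0511, 0.1084]
ee_rot: [[0.999, -0.042, 0.0], [-0.042, -0.999, 0.001], [0.0, -0.001, -1.0]]
ft_force: [-0.0, 2.3, -3.5]
finger_gap: 0.278
grip_force: 62.5
t: 10.68
ee_pos: [0.469, 0.051, 0.1063]
ee_rot: [[0.999, -0.042, 0.0], [-0.042, -0.999, 0.001], [0.0, -0.001, -1.0]]
ft_force: [1.1, 4.3, -4.8]
finger_gap: 0.279
grip_force: 62.2
```

```bash
python3 -m crank '[[0,0,0,0,-0.6,0,-1],[0,0,0,0,0,0,-1],[0,0,0,0,0,0,-1]]'; python3 -m crank '[[0,0,0,0,0,1,-1],[0,0,0,0,0,1,-1],[0,0,0,0,0,0,-1],[0,0,0,0,0,0,-1]]';
```

```text
t: 11.05
ee_pos: [0.4689, 0.0513, 0.1063]
ee_rot: [[0.999, -0.042, -0.0], [-0.042, -0.999, -0.0], [-0.0, 0.0, -1.0]]
ft_force: [1.3, 1.1, -6.5]
finger_gap: 0.282
grip_force: 62.2
t: 11.55
ee_pos: [0.4688, 0.0514, 0.1042]
ee_rot: [[0.999, -0.042, -0.0], [-0.042, -0.999, -0.0], [-0.0, 0.0, -1.0]]
ft_force: [-0.1, 1.5, -5.4]
finger_gap: 0.286
grip_force: 62.3
```

```bash
for i in 1 2; do python3 -m crank '[[0,0,0,0,0,0.5,-1],[0,0,0,0,0,0.5,-1],[0,0,0,0,0,0,-1]]' | grep -E "ee_pos|ft_f"; done
```

```text
ee_pos: [0.4689, 0.0514, 0.1033]
ft_force: [-0.4, 0.8, -4.6]
ee_pos: [0.4691, 0.0514, 0.1027]
ft_force: [-1.6, 1.0, 5.0]
```

```bash
python3 -m crank '[[0,0,0,0,0,0.5,-1],[0,0,0,0,0,0.5,-1],[0,0,0,0,0,0,-1]]' | grep -E "ee_pos|ft_f|grip|gap"
```

```text
ee_pos: [0.4691, 0.0514, 0.1015]
ft_force: [-2.3, 0.9, 3.9]
finger_gap: 0.28
grip_force: 63.6
```

```bash
cat > ck <<'E'
#!/bin/bash
# print pose/force, fail if fz>7.5
o=$(cat); echo "$o" | grep -E "ee_pos|ft_force" | tr '\n' ' '; echo
echo "$o" | grep ft_force | tr -d '[],' | awk '{exit !($4<7.5)}'
E
chmod +x ck
python3 -m crank '[[0,0,0,0,0,0.4,-1],[0,0,0,0,0,0,-1]]' | ./ck &&
python3 -m crank '[[0,0,0,0,0,0.4,-1],[0,0,0,0,0,0,-1]]' | ./ck &&
python3 -m crank '[[0,0,0,0,0,0.4,-1],[0,0,0,0,0,0,-1]]' | ./ck &&
python3 -m crank '[[0,0,0,0,0,0.4,-1],[0,0,0,0,0,0,-1]]' | ./ck &&
python3 -m crank '[[0,0,0,0,0,0.4,-1],[0,0,0,0,0,0,-1]]' | ./ck &&
python3 -m crank '[[0,0,0,0,0,0.4,-1],[0,0,0,0,0,0,-1]]' | ./ck &&
python3 -m crank '[[0,0,0,0,0,0.4,-1],[0,0,0,0,0,0,-1]]' | ./ck &&
python3 -m crank '[[0,0,0,0,0,0.4,-1],[0,0,0,0,0,0,-1]]' | ./ck
```

```text
ee_pos: [0.4691, 0.0514, 0.1011] ft_force: [-2.0, 0.5, 4.7] 
ee_pos: [0.4691, 0.0515, 0.1006] ft_force: [-1.4, 0.9, 5.0] 
ee_pos: [0.469, 0.0514, 0.1001] ft_force: [-0.9, 1.1, 4.2] 
ee_pos: [0.469, 0.0514, 0.0997] ft_force: [-2.9, 1.0, 3.8] 
ee_pos: [0.469, 0.0514, 0.0993] ft_force: [-1.5, 0.1, 3.4] 
ee_pos: [0.469, 0.0514, 0.0989] ft_force: [-1.3, 1.0, 3.3] 
ee_pos: [0.4689, 0.0514, 0.0985] ft_force: [-1.2, 1.4, 2.7] 
ee_pos: [0.469, 0.0514, 0.0981] ft_force: [-0.6, 0.0, 4.6]
```

```bash

python3 -m crank '[[0,0,0,0,0,0.4,-1],[0,0,0,0,0,0,-1]]' | ./ck &&
python3 -m crank '[[0,0,0,0,0,0.4,-1],[0,0,0,0,0,0,-1]]' | ./ck &&
python3 -m crank '[[0,0,0,0,0,0.4,-1],[0,0,0,0,0,0,-1]]' | ./ck &&
python3 -m crank '[[0,0,0,0,0,0.4,-1],[0,0,0,0,0,0,-1]]' | ./ck &&
python3 -m crank '[[0,0,0,0,0,0.4,-1],[0,0,0,0,0,0,-1]]' | ./ck &&
python3 -m crank '[[0,0,0,0,0,0.4,-1],[0,0,0,0,0,0,-1]]' | ./ck &&
python3 -m crank '[[0,0,0,0,0,0.4,-1],[0,0,0,0,0,0,-1]]' | ./ck &&
python3 -m crank '[[0,0,0,0,0,0.4,-1],[0,0,0,0,0,0,-1]]' | ./ck &&
python3 -m crank '[[0,0,0,0,0,0.4,-1],[0,0,0,0,0,0,-1]]' | ./ck &&
python3 -m crank '[[0,0,0,0,0,0.4,-1],[0,0,0,0,0,0,-1]]' | ./ck &&
python3 -m crank '[[0,0,0,0,0,0.4,-1],[0,0,0,0,0,0,-1]]' | ./ck &&
python3 -m crank '[[0,0,0,0,0,0.4,-1],[0,0,0,0,0,0,-1]]' | ./ck
```

```text
ee_pos: [0.469, 0.0514, 0.0977] ft_force: [-1.6, 1.2, 2.9] 
ee_pos: [0.4689, 0.0514, 0.0973] ft_force: [-0.5, 1.0, 3.4] 
ee_pos: [0.469, 0.0514, 0.0969] ft_force: [-1.2, 1.5, 4.8] 
ee_pos: [0.469, 0.0514, 0.0965] ft_force: [-1.2, 1.2, 3.8] 
ee_pos: [0.4689, 0.0514, 0.0961] ft_force: [-1.9, -0.3, 4.4] 
ee_pos: [0.4689, 0.0514, 0.0957] ft_force: [-0.6, 1.1, 3.9] 
ee_pos: [0.4689, 0.0514, 0.0953] ft_force: [-0.7, 0.7, 4.1] 
ee_pos: [0.4689, 0.0515, 0.0949] ft_force: [-1.7, 1.5, 4.2] 
ee_pos: [0.4689, 0.0515, 0.0947] ft_force: [-2.6, 2.0, 6.7] 
ee_pos: [0.4688, 0.0515, 0.0944] ft_force: [-4.1, 1.8, 9.5]
```

```bash

python3 -m crank '[[0,0,0,0,0,0.2,-1],[0,0,0,0,0,0,-1],[0,0,0,0,0,0,-1]]' | ./ck;
python3 -c "
from h import *
s=stat();print(np.round(s['ee_rot'],4)[:,2],np.round(s['joint_positions'],2),s['ft_torque'])"
```

```text
ee_pos: [0.4689, 0.0515, 0.0944] ft_force: [-4.8, 2.4, 12.0] 
t 17.55 tcp [0.4689 0.0515 0.0944] yaw -2.39 F [-4.84  2.41 11.96] gap 0.284
[ 2.e-04  2.e-04 -1.e+00] [-2.6300e+00  1.8440e+01 -2.9050e+01  4.2500e+01  1.0000e-02  1.7977e+02] [ 0.20661209  0.71690862 -0.03130319]
```

```bash

python3 -m crank '[[0,0,0,0,0,0.3,-1],[0,0,0,0,0,0,-1],[0,0,0,0,0,0,-1]]' | ./ck;
python3 -m crank '[[0,0,0,0,0,0,-1],[0,0,0,0,0,0,-1]]' | ./ck
```

```text
ee_pos: [0.4689, 0.0515, 0.0942] ft_force: [-4.4, 1.9, 14.1] 
ee_pos: [0.4688, 0.0515, 0.0942] ft_force: [-4.5, 2.0, 13.6]
```

```bash

python3 -m crank '[[0,0,0,0,0,0.3,-1],[0,0,0,0,0,0,-1],[0,0,0,0,0,0,-1]]' | ./ck;
python3 -m crank '[[0,0,0,0,0,0,1],[0,0,0,0,0,0,1],[0,0,0,0,0,0,1],[0,0,0,0,0,0,1]]' | ./ck
python3 -m crank '[[0,0,0,0,0,-30,1],[0,0,0,0,0,-45,1],[0,0,0,0,0,-45,1],[0,0,0,0,0,-10,1],[0,0,0,0,0,0,1]]' | ./ck
python3 - <<'E'
from h import *
w=env.snapshot("wrist");a=env.snapshot("scene");b=env.snapshot("top")
save(w,'wrist5')
s=stat()
for nm,p,f in(("w",w,fatz),("s",a,atz),("t",b,atz)):
  for n,z in(("castor",.0257),("castor_wheel",.0857),("clamp_ball",.07),("clamp_foot",.09),("clamp",.039)):
    for r in env.spot_point(p,n)[:2]: print(nm,n,round(r["score"],2),np.round(r["centre"],1),f(p,r["centre"],z).round(4))
cv2.imwrite('pics/m5.png',np.hstack([w["color"][:380,60:430],cv2.resize(a["color"][130:256,210:350],None,fx=3.016,fy=3.016)[:380]])[:,:,::-1])
E
```

```text
ee_pos: [0.4689, 0.0515, 0.094] ft_force: [-5.8, 2.2, 16.6] 
ee_pos: [0.4689, 0.0514, 0.0932] ft_force: [0.4, -0.3, -0.5] 
ee_pos: [0.4692, 0.0514, 0.2233] ft_force: [-1.2, 0.1, -1.5] 
t 19.82 tcp [0.4681 0.0514 0.2219] yaw -2.41 F [-0.37 -0.31 -0.25] gap 1.005
w castor 0.95 [451.  275.3] [ 0.2789 -0.2563  0.0257]
w castor 0.81 [387.1  78.9] [ 0.5693 -0.109   0.0257]
w castor_wheel 0.89 [441.2 206. ] [ 0.427  -0.1607  0.0857]
w castor_wheel 0.85 [408.2  72.7] [ 0.5725 -0.1059  0.0857]
w clamp_foot 0.84 [256.4 107.8] [0.5357 0.0488 0.09  ]
w clamp_foot 0.58 [130.5  11.8] [0.6433 0.1671 0.09  ]
w clamp 0.68 [256.5  80.1] [0.5651 0.0475 0.039 ]
s castor 0.93 [263.9 192.9] [0.4757 0.0453 0.0257]
s castor 0.75 [211.2 222.9] [ 0.4339 -0.1799  0.0257]
s castor_wheel 0.96 [257.  224.8] [ 0.5909 -0.128   0.0857]
s castor_wheel 0.94 [261.7 177. ] [0.4577 0.0539 0.0857]
s clamp_ball 0.6 [303.5 205.4] [0.6435 0.0494 0.07  ]
s clamp_foot 0.56 [277.9 188.4] [0.5399 0.0416 0.09  ]
s clamp_foot 0.28 [304.7 206.5] [0.66   0.0311 0.09  ]
s clamp 0.78 [286.2 202. ] [0.572  0.0499 0.039 ]
t castor 0.82 [326.9 249.6] [ 0.2717 -0.2852  0.0257]
t castor 0.7 [296.8 209.6] [ 0.4198 -0.1729  0.0257]
t castor_wheel 0.98 [280.9 168.8] [ 0.5661 -0.1087  0.0857]
t castor_wheel 0.95 [327.7 253.9] [ 0.2609 -0.2773  0.0857]
t clamp_ball 0.64 [239.7 144.6] [0.6567 0.0428 0.07  ]
t clamp_foot 0.75 [122.4 173.5] [0.5435 0.465  0.09  ]
t clamp_foot 0.44 [164.8 138. ] [0.6749 0.3152 0.09  ]
t clamp 0.59 [237.9 198.4] [0.4594 0.0484 0.039 ]
```

View pics/m5.png

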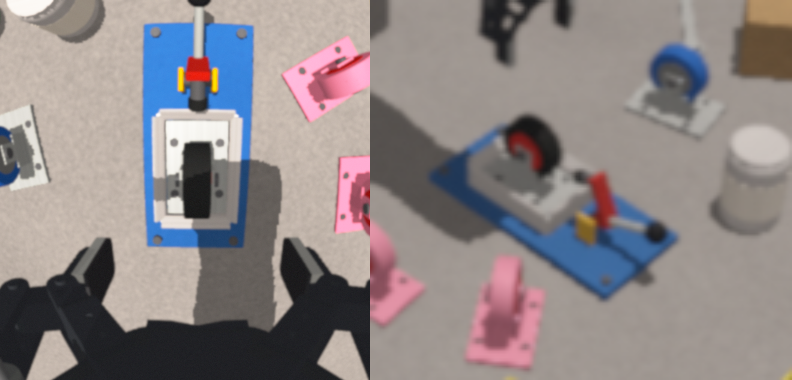

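The castor sits level in the pocket with its wheel up. The clamp is still open, with the ball near +x at scene crop (655,230). Next I'll go over the ball.

```bash

python3 -m crank '[[0,0,-0.05,0,0,0,1],[0,0,0,45,3,0,1],[0,0,0,45,3,0,1],[0,0,0,45,2,0,1],[0,0,0,45,2,10,1],[0,0,0,0,0,10,1],[0,0,0,0,0,0,1],[0,0,0,0,0,0,1]]'
python3 - <<'E'
from h import *
w=env.snapshot("wrist");a=env.snapshot("scene");b=env.snapshot("top")
s=stat();print(np.round(s["joint_positions"],1))
H=np.array([.4665,.0508])+.1*np.array([np.cos(np.radians(-3.35)),np.sin(np.radians(-3.35))])
ball=lambda th:np.r_[H+.092*np.sin(th)*np.array([.9983,-.0584]),.039+.092*np.cos(th)]
for r in env.spot_point(w,"clamp_ball")[:2]: print("w",r["score"],r["centre"],fatz(w,r["centre"],.07))
for th in(1.1,1.2,1.3,1.4): print(th,ball(th).round(4),fproj(w,ball(th)).round(1),proj(a,ball(th)).round(1),proj(b,ball(th)).round(1))
cv2.imwrite('pics/m6.png',np.hstack([cv2.resize(w["color"][100:260,180:340],None,fx=2.5,fy=2.5),cv2.resize(a["color"][155:255,240:340],None,fx=4,fy=4)])[:,:,::-1])
E
```

```text
t: 21.58
ee_pos: [0.6483, 0.043, 0.204]
ee_rot: [[1.0, 0.008, 0.0], [0.008, -1.0, 0.0], [0.0, -0.0, -1.0]]
ft_force: [0.2, -0.1, 0.2]
finger_gap: 1.001
grip_force: 0.0
t 21.73 tcp [0.6488 0.0429 0.2044] yaw 0.47 F [0.54 0.73 0.56] gap 0.996
[ -2.7  31.3   9.8  68.4   0.  176.9]
w 0.59 [258.0, 169.3] [0.65651626 0.04183588 0.07      ]
1.1 [0.6482 0.0402 0.0807] [259.8 180.7] [303.2 205.3] [240.3 146.4]
1.2 [0.6519 0.0399 0.0723] [260.  174.6] [303.9 207.6] [240.4 145.8]
1.3 [0.6548 0.0398 0.0636] [260.1 169.5] [304.4 209.9] [240.6 145.4]
1.4 [0.6568 0.0397 0.0546] [260.1 165.6] [304.7 212.1] [240.7 145.3]
```

View pics/m6.png

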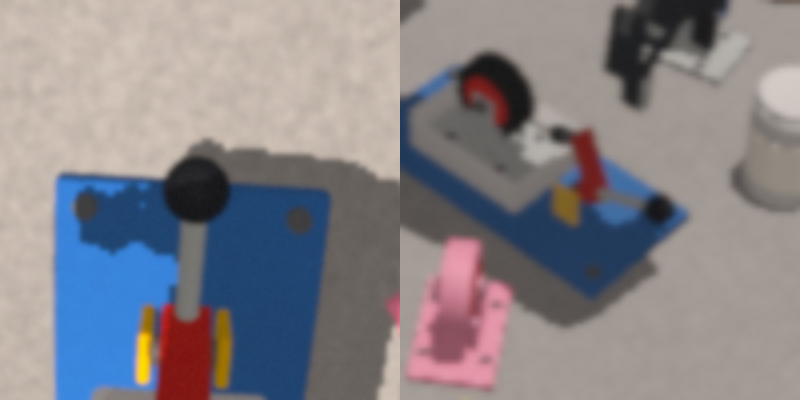

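```bash

python3 -m crank '[[0,0,0,2.8,2.4,40,1],[0,0,0,0,0,45,1],[0,0,0,0,0,40,1],[0,0,0,0,0,26,1],[0,0,0,0,0,0,1],[0,0,0,0,0,0,-1],[0,0,0,0,0,0,-1],[0,0,0,0,0,0,-1],[0,0,0,0,0,0,-1],[0,0,0,0,0,0,-1],[0,0,0,0,0,0,-1]]' 25
```

```text
t: 23.15
ee_pos: [0.6526, 0.0418, 0.0532]
ee_rot: [[1.0, 0.009, 0.002], [0.009, -1.0, 0.002], [0.002, -0.002, -1.0]]
ft_force: [0.8, 4.9, 2.7]
finger_gap: 0.29
grip_force: 24.4
```

```bash

python3 -m crank '[[0,0,0,-4,-0.3,-8,-1],[0,0,0,-4,-0.3,-7.5,-1],[0,0,0,-5.5,-0.4,-7.2,-1],[0,0,0,-5.9,-0.4,-7.2,-1],[0,0,0,0,0,0,-1]]'
python3 -m crank '[[0,0,0,-7,-0.5,-6,-1],[0,0,0,-7.1,-0.5,-5.8,-1],[0,0,0,-8,-0.5,-4.6,-1],[0,0,0,-8.1,-0.6,-4.2,-1],[0,0,0,0,0,0,-1],[0,0,0,0,0,0,-1]]'
```

```text
t: 23.78
ee_pos: [0.6324, 0.0428, 0.0829]
ee_rot: [[1.0, 0.009, 0.001], [0.009, -1.0, 0.002], [0.001, -0.002, -1.0]]
ft_force: [-1.1, 5.2, 2.0]
finger_gap: 0.288
grip_force: 25.5
t: 24.52
ee_pos: [0.6027, 0.0443, 0.1032]
ee_rot: [[1.0, 0.009, 0.001], [0.009, -1.0, 0.001], [0.001, -0.001, -1.0]]
ft_force: [-0.6, 5.6, 2.4]
finger_gap: 0.287
grip_force: 25.5
```

```bash

python3 -m crank '[[0,0,0,-4.3,-1,-1.7,-1],[0,0,0,-4.3,-0.5,-1.5,-1],[0,0,0,-4.4,-0.3,-1.3,-1],[0,0,0,0,0,0,-1]]' | ./ck
python3 -m crank '[[0,0,0,-2,-0.1,-0.5,-1],[0,0,0,0,0,0,-1]]' | ./ck
python3 -m crank '[[0,0,0,-2,-0.1,-0.5,-1],[0,0,0,0,0,0,-1]]' | ./ck
python3 -c "
from h import *
s=stat();print(s['ft_torque'])"
```

```text
ee_pos: [0.589, 0.0451, 0.1078] ft_force: [1.6, 0.3, 5.7] 
ee_pos: [0.5875, 0.0452, 0.1082] ft_force: [3.3, -0.6, 4.9] 
ee_pos: [0.5854, 0.0453, 0.1086] ft_force: [3.7, -0.9, 5.5] 
t 25.52 tcp [0.5854 0.0453 0.1086] yaw 0.46 F [ 3.69 -0.85  5.46] gap 0.282
[-0.17068575 -0.85209991 -0.00587645]
```

```bash

python3 -m crank '[[0,0,0,-1.5,-0.1,-0.6,-1],[0,0,0,0,0,0,-1]]' | ./ck
python3 -m crank '[[0,0,0,-1.5,-0.1,-0.5,-1],[0,0,0,0,0,0,-1]]' | ./ck
python3 -m crank '[[0,0,0,-1,-0.1,-0.2,-1],[0,0,0,0,0,0,-1]]' | ./ck
python3 -m crank '[[0,0,0,-1,-0.1,-0.1,-1],[0,0,0,0,0,0,-1]]' | ./ck
```

```text
ee_pos: [0.5835, 0.0454, 0.109] ft_force: [3.7, 0.3, 4.9] 
ee_pos: [0.5818, 0.0456, 0.1093] ft_force: [3.2, -0.9, 3.4] 
ee_pos: [0.5808, 0.0456, 0.1095] ft_force: [2.3, -1.8, 2.3] 
ee_pos: [0.58, 0.0457, 0.1097] ft_force: [3.0, -4.2, 0.6]
```

```bash

python3 -m crank '[[0,0,0,-0.8,0.4,-0.1,-1],[0,0,0,0,0,0,-1]]' | ./ck
python3 -m crank '[[0,0,0,-0.8,0.2,-0.1,-1],[0,0,0,0,0,0,-1]]' | ./ck
```

```text
ee_pos: [0.5792, 0.0457, 0.1098] ft_force: [4.4, -0.7, 0.7] 
ee_pos: [0.5785, 0.0456, 0.1099] ft_force: [2.8, 1.2, 0.7]
```

```bash

python3 -m crank '[[0,0,0,-0.7,0,-0.1,-1],[0,0,0,0,0,0,-1]]' | ./ck
python3 -m crank '[[0,0,0,-0.7,0,0,-1],[0,0,0,0,0,0,-1]]' | ./ck
```

```text
ee_pos: [0.5778, 0.0456, 0.11] ft_force: [3.5, 3.0, 0.4] 
ee_pos: [0.5772, 0.0456, 0.1101] ft_force: [3.2, 4.4, 0.6]
```

```bash

python3 -m crank '[[0,0,0,-0.7,-0.3,0,-1],[0,0,0,0,0,0,-1]]' | ./ck
python3 -m crank '[[0,0,0,-0.7,-0.2,0,-1],[0,0,0,0,0,0,-1]]' | ./ck
python3 - <<'E'
from h import *
a=env.snapshot("scene");save(a,'scene7')
cv2.imwrite('pics/m7.png',cv2.resize(a["color"][150:250,240:340],None,fx=6,fy=6,interpolation=cv2.INTER_CUBIC)[:,:,::-1])
E
```

```text
ee_pos: [0.5766, 0.0457, 0.1102] ft_force: [3.6, 3.5, 3.2] 
ee_pos: [0.576, 0.0457, 0.1103] ft_force: [3.6, 2.3, 2.8]
```

View pics/m7.png

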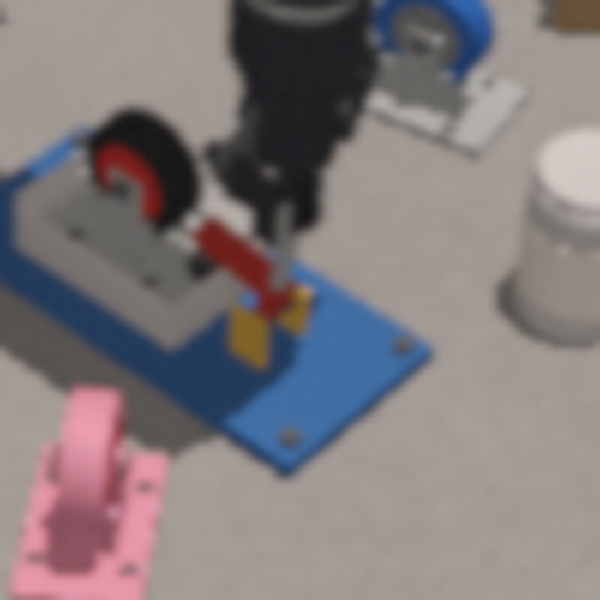

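The red arm is nearly down, with its foot at about (205,262), close above the plate. I'll continue in small steps until I feel contact.

```bash

python3 -m crank '[[0,0,0,-0.7,-0.2,0,-1],[0,0,0,0,0,0,-1]]' | ./ck
python3 -m crank '[[0,0,0,-0.7,0,0,-1],[0,0,0,0,0,0,-1]]' | ./ck
python3 -m crank '[[0,0,0,-0.6,0,0,-1],[0,0,0,0,0,0,-1]]' | ./ck
```

```text
ee_pos: [0.5753, 0.0458, 0.1103] ft_force: [4.7, 1.5, 4.6] 
ee_pos: [0.5745, 0.0458, 0.1102] ft_force: [3.5, 2.6, 5.5] 
ee_pos: [0.5741, 0.0458, 0.1103] ft_force: [3.7, 2.5, 5.8]
```

```bash

python3 -m crank '[[0,0,0,-0.6,0,-0.3,-1],[0,0,0,0,0,0,-1]]' | ./ck
python3 -m crank '[[0,0,0,-0.6,0,0,-1],[0,0,0,0,0,0,-1]]' | ./ck
python3 -m crank '[[0,0,0,-0.6,0,0,-1],[0,0,0,0,0,0,-1]]' | ./ck
```

```text
ee_pos: [0.5731, 0.0459, 0.1104] ft_force: [3.7, 1.8, 4.5] 
ee_pos: [0.5727, 0.0459, 0.1105] ft_force: [3.5, 2.5, 5.9] 
ee_pos: [0.572, 0.0459, 0.1104] ft_force: [4.7, 2.2, 5.9]
```

```bash

python3 -m crank '[[0,0,0,-0.6,0,-0.2,-1],[0,0,0,0,0,0,-1]]' | ./ck
python3 -m crank '[[0,0,0,-0.6,0,0,-1],[0,0,0,0,0,0,-1]]' | ./ck
python3 - <<'E'
from h import *
a=env.snapshot("scene");w=env.snapshot("wrist")
A=cv2.resize(a["color"][175:215,255:305],None,fx=8,fy=8,interpolation=cv2.INTER_CUBIC)
B=cv2.resize(w["color"][150:310,170:340],(400,376))
cv2.imwrite('pics/m8.png',np.vstack([A,B])[:,:,::-1])
E
```

```text
ee_pos: [0.5714, 0.0459, 0.1105] ft_force: [4.8, 2.4, 5.1] 
ee_pos: [0.5711, 0.046, 0.1106] ft_force: [6.1, 4.0, 3.7]
```

View pics/m8.png

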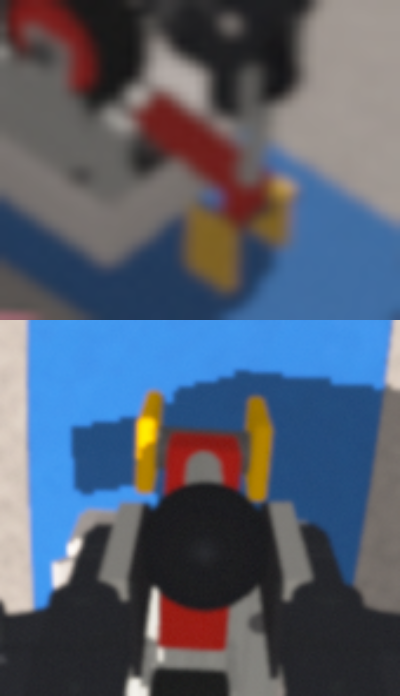

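Both pads hold the ball, and the foot at about (150,150) in the upper crop appears to touch the plate. Fx is rising. I'll take one confirming step.

```bash

python3 -m crank '[[0,0,0,-0.5,0,0,-1],[0,0,0,0,0,0,-1]]' | ./ck
```

```text
ee_pos: [0.5708, 0.046, 0.1106] ft_force: [7.0, 2.7, 3.6]
```

```bash

python3 -m crank '[[0,0,0,-0.4,0,0,-1],[0,0,0,0,0,0,-1]]' | ./ck
```

```text
ee_pos: [0.5705, 0.046, 0.1106] ft_force: [6.0, 3.5, 2.8]
```

```bash

python3 -m crank '[[0,0,0,-0.7,0,0,-1],[0,0,0,0,0,0,-1],[0,0,0,0,0,0,-1]]' | ./ck; python3 -m crank '[[0,0,0,0,0,0,-1]]' | ./ck
```

```text
ee_pos: [0.5699, 0.046, 0.1106] ft_force: [7.3, 3.2, 2.8] 
ee_pos: [0.5699, 0.046, 0.1106] ft_force: [7.0, 3.0, 2.6]
```

```bash

python3 -m crank '[[0,0,0,0,0,0,1],[0,0,0,0,0,0,1],[0,0,0,0,0,0,1],[0,0,0,0,0,0,1],[0,0,0,0,0,-25,1],[0,0,0,0,0,-45,1],[0,0,0,0,0,-45,1],[0,0,0,0,0,-15,1],[0,0,0,0,0,0,1]]' | ./ck
python3 - <<'E'
from h import *
a=env.snapshot("scene");w=env.snapshot("wrist");s=stat()
u=np.array([.9983,-.0584]);H=np.array([.4665,.0508])+.1*u
for nm,p,f in(("w",w,fproj),("s",a,proj)):
  for n in("clamp_ball","clamp_foot","castor_wheel"):
    print(nm,n,[(round(r["score"],2),np.round(r["centre"],1)) for r in env.spot_point(p,n)[:3]])
  for th in(.05,.1,.15,.2):
    B=np.r_[H+.092*np.sin(th)*u,.039+.092*np.cos(th)]; print(th,"ball",f(p,B).round(1))
B=cv2.resize(w["color"][60:260,170:340],(425,500));A=cv2.resize(a["color"][165:225,245:290],(375,500),interpolation=cv2.INTER_CUBIC)
cv2.imwrite('pics/m9.png',np.hstack([A,B])[:,:,::-1])
E
```

```text
ee_pos: [0.5695, 0.0458, 0.2409] ft_force: [-0.5, 0.0, -0.7] 
t 32.4 tcp [0.5685 0.0458 0.2391] yaw 0.46 F [-0.3   0.27 -1.21] gap 1.001
w clamp_ball [(0.67, array([255.9, 170.2]))]
w clamp_foot []
w castor_wheel [(0.98, array([414.3, 275.9])), (0.57, array([394.9, 165. ])), (0.55, array([250.9, 258.1]))]
0.05 ball [258.  182.5]
0.1 ball [258.4 177.3]
0.15 ball [258.7 172.1]
0.2 ball [259.1 166.8]
s clamp_ball [(0.46, array([288.6, 184.8])), (0.18, array([261.9, 286.3]))]
s clamp_foot [(0.47, array([274.4, 191.6])), (0.33, array([288.4, 184.3]))]
s castor_wheel [(0.93, array([255.7, 225.7])), (0.71, array([265. , 176.3])), (0.66, array([207.5, 210.7]))]
0.05 ball [286.2 183.1]
0.1 ball [287.2 183.9]
0.15 ball [288.3 184.6]
0.2 ball [289.3 185.5]
```

View pics/m9.png

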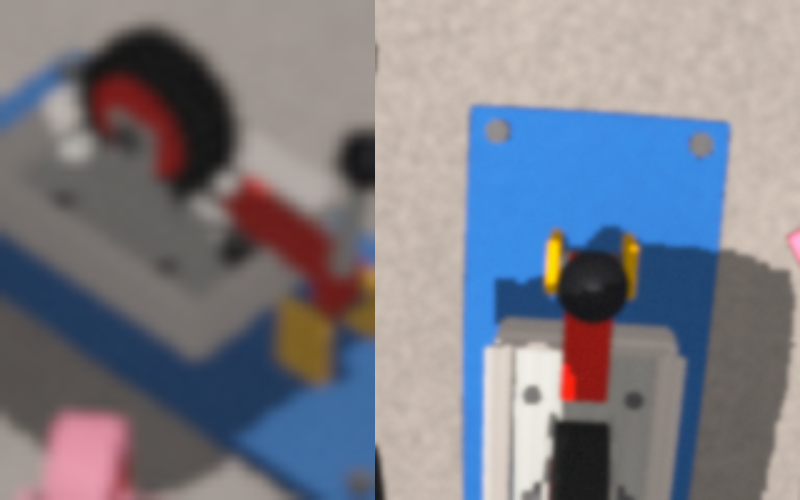

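The picture puts the clamp angle at about 0.13–0.15 rad, with the foot at or very near the plate. I'll confirm with a gentle push on the ball with shut fingers from +x.

```bash

python3 -m crank '[[0,0,0,21,1,0,-1],[0,0,0,22,1,0,-1],[0,0,0,0,0,0,-1],[0,0,0,0,0,0,-1],[0,0,0,0,0,30,-1],[0,0,0,0,0,45,-1],[0,0,0,0,0,46,-1],[0,0,0,0,0,0,-1],[0,0,0,0,0,0,-1]]'
python3 -m crank '[[0,0,0,-2,0,0,-1],[0,0,0,-2,0,0,-1],[0,0,0,0,0,0,-1]]' | ./ck
```

```text
t: 33.83
ee_pos: [0.6128, 0.0442, 0.1214]
ee_rot: [[1.0, 0.008, 0.002], [0.008, -1.0, 0.0], [0.002, -0.0, -1.0]]
ft_force: [0.9, 0.1, 1.2]
finger_gap: 0.001
grip_force: 0.0
ee_pos: [0.6084, 0.0442, 0.1203] ft_force: [-0.1, -0.5, -0.5]
```

```bash

python3 -m crank '[[0,0,0,-1.5,0,0,-1],[0,0,0,-1,0,0,-1],[0,0,0,0,0,0,-1]]' | ./ck
python3 -m crank '[[0,0,0,-1,0,0,-1],[0,0,0,0,0,0,-1]]' | ./ck
python3 -m crank '[[0,0,0,-0.7,0,0,-1],[0,0,0,0,0,0,-1]]' | ./ck
python3 -m crank '[[0,0,0,-0.7,0,0,-1],[0,0,0,0,0,0,-1]]' | ./ck
```

```text
ee_pos: [0.6056, 0.0442, 0.1195] ft_force: [0.5, 0.1, 0.5] 
ee_pos: [0.6046, 0.0442, 0.1195] ft_force: [-0.1, -0.1, -0.3] 
ee_pos: [0.6039, 0.0442, 0.1195] ft_force: [0.5, -0.1, 0.2] 
ee_pos: [0.6033, 0.0441, 0.1196] ft_force: [0.6, -0.4, 0.4]
```

```bash

python3 -m crank '[[0,0,0,-0.7,0,0,-1],[0,0,0,0,0,0,-1]]' | ./ck
python3 -m crank '[[0,0,0,-0.7,0,0,-1],[0,0,0,0,0,0,-1]]' | ./ck
python3 -m crank '[[0,0,0,-0.7,0,0,-1],[0,0,0,0,0,0,-1]]' | ./ck
```

```text
ee_pos: [0.6031, 0.0441, 0.1196] ft_force: [3.1, -0.1, -0.9] 
ee_pos: [0.6026, 0.0441, 0.1198] ft_force: [4.8, 0.9, -1.7] 
ee_pos: [0.6022, 0.0441, 0.1199] ft_force: [6.2, 0.1, -1.9]
```

```bash

python3 -m crank '[[0,0,0,-0.7,0,0,-1],[0,0,0,0,0,0,-1]]' | ./ck
python3 -m crank '[[0,0,0,-0.7,0,0,-1],[0,0,0,0,0,0,-1]]' | ./ck
```

```text
ee_pos: [0.6019, 0.0441, 0.12] ft_force: [7.3, 0.8, -2.7] 
ee_pos: [0.6016, 0.0442, 0.1201] ft_force: [8.5, 0.9, -2.5]
```

The force climbs to 8.5 N, well past the 2.4 N hinge friction, with almost no travel. So the foot is firmly on the plate. I'll withdraw and hand in.

```bash

python3 -m crank '[[0,0,0,6,0,0,-1],[0,0,0,10,0,0,-1],[0,0,0,10,0,-20,-1],[0,0,0,0,0,-50,-1],[0,0,0,0,0,-50,-1],[0,0,0,0,0,0,-1],[0,0,0,0,0,0,-1]]' | ./ck
python3 - <<'E'
from h import *
stat();print(env.close_job())
E
```

```text
ee_pos: [0.6255, 0.0443, 0.2388] ft_force: [-0.5, 0.1, -0.2] 
t 37.45 tcp [0.6255 0.0443 0.2388] yaw 0.46 F [-0.5   0.12 -0.22] gap -0.003
the job is handed in; nothing more can be done
None
```

The black-tyred castor is pressed home on its pads, the clamp foot rests on its plate, everything is let go, and I handed the job in at about 37 s; peak pad load was about 12 N by my estimate, the other objects were not touched, and no verdict was returned.

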